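Clamp a cork polishing block with a squeeze-grip bar clamp and keep hold

TASK

Turn the cork-soled polishing block and stand it on the bed of the grey bench clamp with its cork face against the steel bracket, then let go of it and pump the clamp's two red squeeze paddles until the black pad presses the block squarely against the bracket, with the pad's orange plunger pushed roughly half-way in, never nearly all the way, as that crushes the cork. Move the jaw only by pumping, do not push it, and leave the cup, brush, ski tool and iron stand where they are. Finish while still holding the paddles squeezed.

Things in the scene. Friction and masses are not known exactly. Their poses are not given: they have to be found in the camera images.
- block_mid (a point): centre (half-way up) of the loose polishing block: 50 mm along its x, 52 mm along its y, 50 mm tall (z up), about 0.12 kg, standing on the deck. The 10 mm on its +x side is dark brown cork, the rest pale beech. It ends with its x along the clamp's x; at the start it needs a turn of 0.7 to 2.2 rad, clockwise from above.
- cork_face (a point): middle of the cork face of the block, 25 mm along the block's +x from its centre
- block: the same block; origin at the centre of its underside, axes as above
- clamp: fixed grey bench clamp; origin on the deck under the middle of its bed, x along the jaw's travel to the bracket, z up. Bed: top at z = 12 mm, 70 mm wide, x from -140 to +135 mm. Dark housing (16 x 36 mm, 85 mm high) at x = -105 mm between the paddles. A friction ratchet: squeezing carries the jaw forward, letting the paddles spring out leaves it there; it cannot be wound back.
- bracket_face (a point): middle of the inner face of the upright bent steel bracket at the +x end of the bed (clamp x = 115 mm, 37 mm above the deck); 60 mm wide, 8 mm thick, top 57 mm above the deck
- seat (a point): fixed point on the clamp: the centre of the block when it stands on the bed with its cork against the bracket (clamp x = 90, y = 0, z = 37 mm). A block set down a few mm short is pushed home by the pad.
- grip_mid (a point): fixed point midway between the two red paddles, 80 mm above the deck (clamp x = -105 mm). The paddles are upright plates, 34 mm along clamp y, 8 mm thick, from 45 to 105 mm above the deck, facing each other along clamp x, 60 mm over their outer faces; both are sprung and give up to 12 mm inwards. Take them from above, fingers outside, closing along clamp x.
- trigger: the trigger: the red paddle away from the bracket (outer face at clamp x = -135 mm when released). Pressed towards the bracket it drives the jaw. Entry origin is the clamp's origin, moving with the paddle
- squeeze (a joint): inward travel of the trigger, 0 (sprung out) to 0.012 m. The other paddle is a sprung grip that gives way on its own (5 to 8 N) and drives nothing. Each mm of trigger travel moves the jaw about 1 mm, less 1 to 3 mm lost in each squeeze (most when the pad is pressing). The trigger springs back when let go; it takes 5 to 16 N.
- jaw (a joint): travel of the jaw (steel bar, blue head, plunger and pad) towards the bracket, 0 to 0.06 m; starts at 0 to 0.02 m, which leaves 22 to 42 mm between pad and seated block
- jaw_head: blue jaw head, 22 x 34 x 44 mm, that carries the plunger, its front face 21 mm behind the pad's face when the plunger is out; entry origin is the clamp's origin, moving with the jaw
- plunger (a joint): how far the pad's orange plunger is pushed into the blue head: 0 free, 0.014 m fully in. Spring: about 2 N to start, then 0.6 N per mm. With the pad on the block it grows 1 mm per mm of jaw travel. Wanted about 0.007 m (half-way); 14 mm of orange shows between head and pad when free.
- pad_face: black rubber pad, 32 x 32 mm, 6 mm thick, on the plunger, its middle 34 mm above the deck; entry origin is the clamp's origin, moving with the pad
- pad_front (a point): middle of the pad's face that meets the block
- cup: bystander: stainless cup, 76 mm wide, 85 mm tall; origin at the centre of its underside
- brush: bystander: wooden shoe brush, 160 x 52 x 44 mm; origin at the centre of its underside
- ski_tool: bystander: folding aluminium ski tool with hex bits, about 95 x 26 x 18 mm; origin at the centre of its underside
- iron_stand: bystander: blue plastic wax iron stand, 110 x 160 x 60 mm; origin at the centre of its underside
Things that resemble listed ones, but are neither listed nor needed, are in the scene too. Several things look just like the block: the one meant starts nearest to the robot's base.

How it is judged (in metres and radians):
On the way, in this order (a step that is already met when the one before it is completed fails the run):
1. the block stands on the bed, turned with its cork towards the bracket and within 16 mm of it, let go, the pad not yet pressed (x of cork_face in the frame of clamp between 0.099 and 0.1175 m and y of block_mid in the frame of clamp between -0.015 and 0.015 m and z of block_mid in the frame of clamp below 0.041 m and angle between the x axis of block_mid and the x axis of clamp, either way round below 0.3 rad and angle between block_mid's own z axis and vertical below 0.1 rad and contact force between the fingers and block below 0.3 N and value of joint plunger below 0.001 m), for 0.2 s.
2. the paddles are squeezed and the pad presses the block against the bracket (value of joint plunger between 0.003 and 0.011 m and contact force between pad_face and block above 1.5 N and value of joint squeeze above 0.0015 m and contact force between the fingers and trigger above 1.5 N), for 0.2 s.
At the end, for the whole second after the job is handed in: Fingers still squeeze the trigger (over 1.5 mm and 1.5 N); plunger 3 to 11 mm in; pad presses block over 1.5 N; block upright on the bed, at rest, not touched, cork within 3.5 mm of the bracket, centred within 12 mm, square within 0.08 rad (all of step 2 and x of cork_face in the frame of clamp between 0.1115 and 0.1175 m and y of block_mid in the frame of clamp between -0.012 and 0.012 m and z of block_mid in the frame of clamp between 0.032 and 0.041 m and angle between the x axis of block_mid and the x axis of clamp, either way round below 0.08 rad and angle between block_mid's own z axis and vertical below 0.08 rad and contact force between the fingers and block below 0.3 N and linear speed of block below 0.01 m/s); the arm keeps its last pose, push and grip.
It fails at once if the plunger is pushed in more than 12.5 mm (cork crushed) (value of joint plunger above 0.0125 m).
It fails at once if the jaw or pad is pushed by the robot with more than 6 N (contact force between any of the fingers, the arm and jaw_head above 6 N).
It fails at once if the cup, brush, ski tool or iron stand is shifted more than 30 mm or tipped (distance of any of cup, brush, ski_tool, iron_stand from where it was at the start of the episode above 0.03 m or angle between any of cup, brush, ski_tool, iron_stand's own z axis and vertical above 0.35 rad).
It also fails if it takes over 51 s, if anything falls off the work surface, if the arm or the gripper's body presses on something with over 40 N, if the wrist force passes 120 N, or if a joint passes its speed limit or range.

ROBOT

A 6-joint arm with a two-finger parallel gripper is mounted at the origin on the work surface. World frame = base frame: x ahead of the robot, y to its left, z up, the work surface at z = 0. Lengths are in mm, angles in rad, forces in N, time in s.
With the tool pointing down it reaches from about 400 to 825 mm from the base axis. Payload 7 kg.
Tool frame: the origin (TCP) lies at the very end of the fingers, on their centre line; the grasp point (between the pads) lies 19 mm behind it; z points along the fingers, y is the direction in which the jaws open and shut (so a half turn about z gives the same grasp; the last joint's range is limited). The gripper opens to 88 mm and grips with 3 to 60 N. Pads are 19 mm wide; open, the fingers measure 130 mm over their backs; the gripper's body (78 mm by 193 mm) begins 47 mm behind the grasp point.
Start: joints at [-0.848, 0.359, 0.012, 0, -1.224, -0.288], TCP at [284.301, -612.183, 226.561] pointing down, gripper open.
Joint ranges: [-3.07, 3.07], [-1.43, 2.12], [-1.02, 1.25], [-3.03, 1.67], [-3.05, -0], [-3.03, 3.03]. Speed limits (rad/s): [2.39, 2.39, 3.01, 3.14, 3.14, 3.14].

INTERFACE

Orientations are given as a unit quaternion [x, y, z, w].
In Python, from plant import bot gives the robot as it stands. Calls block until the motion is done:
- bot.move_ptp(position, orientation): joint-space move of the TCP to a pose.
- bot.line_to(position, velocity=150, ori=None): straight line of the TCP; ori=None keeps the orientation; velocity is the mean speed in mm/s.
- bot.move_joints(angles): joint-space move.
- bot.move_gripper(opening, force=None): finger opening in mm; force is the grip in N (None keeps the last); returns when the fingers have stopped.
- bot.pause(seconds).
- bot.solve_ik(position, orientation): joint angles nearest the present ones, or None.
- bot.read_state(): the state.
- bot.camera(name): name is "scene" or "top"; returns the picture (400x640x3 uint8, red, green, blue); there is no depth.
- bot.get_calibration(name): a dict with "fx", "fy", "cx", "cy" (pixels), "distortion" ([k1, k2, p1, p2, k3] as OpenCV has them; the pictures are not rectified), "view" (4x4, takes a point from world to camera coordinates). Camera axes: x right, y up, looking along -z (the intrinsics and any distortion apply to the point x, -y, -z); pixel columns grow to the right and rows downward; lengths in mm; the calibration is good to about 2 mm. A picture is of the moment at which its call begins. get_calibration takes no time and is no camera call.
A pose or a line that the arm cannot do raises bot.Unreachable and nothing moves.
- bot.close_job(): hands the job in, once; it reports no verdict.
The state is a dict: "t": time; "joint_pos": joint angles; "qvel": joint speeds; "tau": joint torques, N m; "tcp_pos": TCP position; "eef_rot": TCP orientation; "contact_force": force on the tool from outside, world axes, zero at the start; "moment": the same for the moment, N m; "width": finger opening in mm.
Only numpy, scipy, OpenCV 4.12 (cv2) and the standard library are available. Lean on these libraries where they do the work, as an engineer would, in place of code of your own. Each camera call takes 0.05 s, during which the arm holds its last target. There are 200 camera calls.

## Working session

There is one attempt and no reset: what is moved stays moved. The work goes in short steps, each a Python script; the robot and the scene stay as the last script left them, time stands still between calls to the robot, and variables do not carry over. Pictures are saved under pics/ and viewed, about 8 in all and at most 12, crops included, and the job is handed in when it is done.

```bash
ls; mkdir -p pics
python3 - <<'E'
from plant import bot
import cv2
for n in("scene","top"):
    cv2.imwrite(f"pics/{n}0.png",bot.camera(n)[:,:,::-1]); c=bot.get_calibration(n); print(n,c)
s=bot.read_state();print(s)
E
```

```text
pics
scene {'fx': 411.8632382486185, 'fy': 411.8632382486185, 'cx': 322.9581156724974, 'cy': 198.577652960974, 'distortion': array([-0.0040653,  0.       ,  0.       ,  0.       ,  0.       ]), 'view': array([[-5.73887536e-01,  8.18640212e-01, -2.19385627e-02,
         3.41463278e+02],
       [-5.15137279e-01, -3.40039817e-01,  7.86769666e-01,
         2.25672013e+02],
       [ 6.36621301e-01,  4.62818676e-01,  6.16856703e-01,
        -1.68710690e+03],
       [ 0.00000000e+00,  0.00000000e+00,  0.00000000e+00,
         1.00000000e+00]])}
top {'fx': 366.2049787321218, 'fy': 366.2049787321218, 'cx': 321.16397795590234, 'cy': 191.45573313045446, 'distortion': array([-0.03939246,  0.        ,  0.        ,  0.        ,  0.        ]), 'view': array([[-1.41304926e-02, -9.99501148e-01, -2.82450620e-02,
        -8.39545383e-01],
       [ 9.85514046e-01, -1.86961171e-02,  1.68560137e-01,
        -6.09213673e+02],
       [-1.69004123e-01, -2.54540676e-02,  9.85286606e-01,
        -1.00595318e+03],
       [ 0.00000000e+00,  0.00000000e+00,  0.00000000e+00,
         1.00000000e+00]])}
{'t': 0.1, 'joint_pos': array([-8.47910295e-01,  3.59307901e-01,  1.11639252e-02, -3.37384029e-04,
       -1.22405612e+00, -2.88105387e-01]), 'qvel': array([-9.63827102e-04,  4.81380898e-04,  5.56100039e-04,  1.35815598e-03,
       -2.33692042e-05,  5.70937331e-04]), 'tau': array([-2.49794302e-04, -5.84162557e+01,  2.93753314e+01,  7.01566994e+00,
        1.01582502e-02, -8.87229277e-06]), 'tcp_pos': array([ 284.13309424, -611.82119738,  225.72176833]), 'eef_rot': array([-2.15625962e-01,  9.76475769e-01,  6.90908445e-04, -2.01105591e-04]), 'contact_force': array([ 0.29414632, -0.33098736, -0.34511425]), 'moment': array([ 0.02869096, -0.00273199, -0.07063316]), 'width': 87.47592586483348}
```

View pics/top0.png

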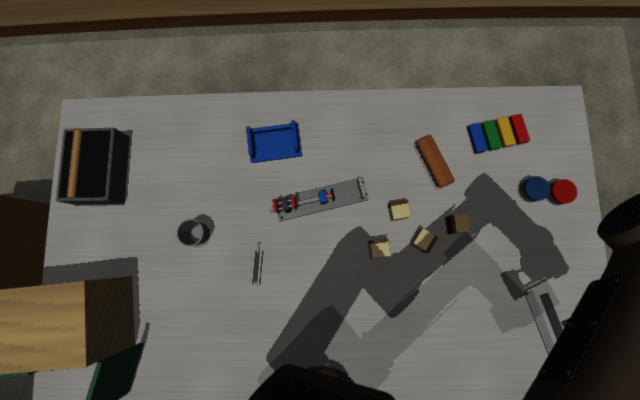

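View pics/scene0.png

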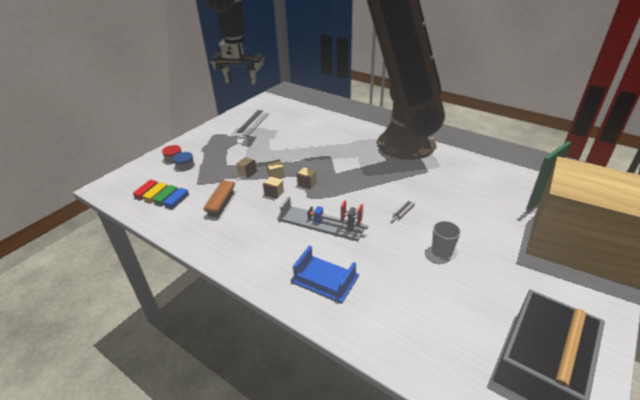

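The top view shows four block-like candidates at about (400,210), (380,248), (425,239) and (458,224). The clamp runs from (280,205) to (365,188), with its bracket at the right end. I'll compute which block is nearest the base and enlarge that region.

```bash
cat > h.py <<'E'
import numpy as np, cv2
from plant import bot
def K(n):
    c=bot.get_calibration(n); return np.array([[c['fx'],0,c['cx']],[0,c['fy'],c['cy']],[0,0,1.]]),c['distortion'],np.array(c['view'])
def cast(n,px,z):
    k,d,V=K(n); u=cv2.undistortPoints(np.array(px,float).reshape(-1,1,2),k,d).reshape(-1,2)
    R,t=V[:3,:3],V[:3,3]; o=-R.T@t
    r=np.c_[u[:,0],-u[:,1],-np.ones(len(u))]@R
    return o+r*((z-o[2])/r[:,2])[:,None]
def proj(n,P):
    k,d,V=K(n); p=np.atleast_2d(P)@V[:3,:3].T+V[:3,3]
    return cv2.projectPoints(p*[1,-1,-1],np.zeros(3),np.zeros(3),k,d)[0].reshape(-1,2)
def crop(n,x0,y0,x1,y1,f,name,im=None):
    im=bot.camera(n) if im is None else im
    cv2.imwrite(name,cv2.resize(im[y0:y1,x0:x1,::-1],None,fx=f,fy=f,interpolation=cv2.INTER_CUBIC))
E
python3 - <<'E'
from h import *
p=[(400,208),(380,244),(425,236),(458,222)]
P=cast("top",p,50); 
for a,b in zip(p,P): print(a,b.round(),np.hypot(*b[:2]).round())
print(proj("scene",P-[0,0,25]).round())
a=cv2.imread("pics/top0.png")[:,:,::-1];s=cv2.imread("pics/scene0.png")[:,:,::-1]
A=cv2.resize(a[175:265,360:480],(800,600),interpolation=cv2.INTER_CUBIC)
crop("top",0,0,800,600,1,"pics/blocks.png",A)
crop("top",265,170,375,230,7,"pics/clamp.png",a)
E
```

```text
(400, 208) [ 557. -236.   50.] 605.0
(380, 244) [ 456. -174.   50.] 488.0
(425, 236) [ 476. -302.   50.] 564.0
(458, 222) [ 514. -398.   50.] 650.0
[[273. 187.]
 [305. 179.]
 [274. 171.]
 [248. 167.]]
```

View pics/blocks.png

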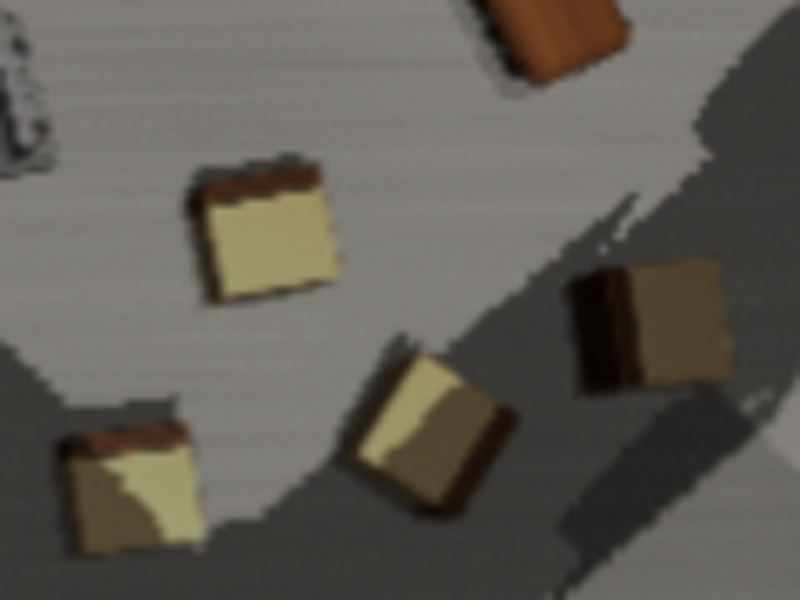

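View pics/clamp.png

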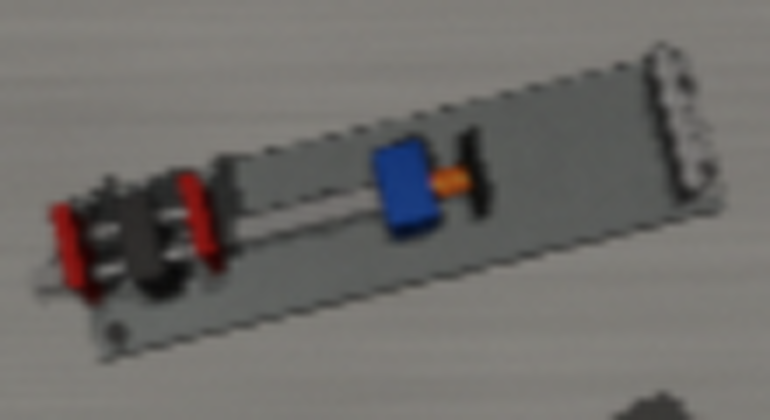

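Picture 3 (blocks crop): the block nearest the base is the lower-left one, top pixel (380,245), 488 mm away against 564, 605 and 650. Its cork strip faces up in the image (world +x). The clamp's +x points right in the image, so it needs about 1.4 rad clockwise, which fits the description. Picture 4 shows the clamp bed corners at about (280,221) and (368,200). Next: numeric fits.

Run:
```python
from h import *
a=cv2.imread("pics/top0.png"); s=cv2.imread("pics/scene0.png")
# block top: corners via saturated mask
c=cv2.resize(a[232:265,362:398],None,fx=8,fy=8,interpolation=cv2.INTER_CUBIC)
h=cv2.cvtColor(c,cv2.COLOR_BGR2HSV); m=((h[...,1]>70)).astype(np.uint8)
n,l,st,ce=cv2.connectedComponentsWithStats(m); i=1+np.argmax(st[1:,4]); m=(l==i).astype(np.uint8)
ct=max(cv2.findContours(m,0,1)[0],key=cv2.contourArea); r=cv2.minAreaRect(ct)
off=lambda q:(np.array(q)+.5)/8-.5+[362,232]
bp=off(cv2.boxPoints(r)); print("box px",bp.round(1).tolist())
W=cast("top",bp,50);print(W.round(1),np.linalg.norm(W-np.roll(W,-1,0),axis=1).round(1),W.mean(0).round(1))
e=W-np.roll(W,1,0);print("ang",np.arctan2(e[:,1],e[:,0]).round(3))
br=((h[...,0]<14)&(m>0)); ys,xs=np.nonzero(br); print("cork px",off([xs.mean(),ys.mean()]))
# clamp
H=cv2.cvtColor(a,cv2.COLOR_BGR2HSV); S=np.zeros(H.shape[:2],bool); S[170:230,265:375]=1
def comps(mm):
    n,l,st,ce=cv2.connectedComponentsWithStats((mm&S).astype(np.uint8)); return [(ce[i].round(2),st[i].tolist()) for i in range(1,n) if st[i,4]>5]
print("red",comps(((H[...,0]<8)|(H[...,0]>172))&(H[...,1]>150)&(H[...,2]>80)))
print("blue",comps((H[...,0]>100)&(H[...,0]<130)&(H[...,1]>150)))
f=lambda x,y:((x+.5)/7-.5+265,(y+.5)/7-.5+170)
B=cast("top",[f(103,356),f(722,210),f(645,63)],12); print("bed",B.round(1),np.linalg.norm(B[1]-B[0]))
d=B[1]-B[0];print("clamp yaw bottom edge",np.arctan2(d[1],d[0]))
print("bracket top ends",cast("top",[f(662,48),f(708,195)],57).round(1))
R=cast("top",[f(62,205),f(80,295),f(190,177),f(212,265)],105);print("red tops",R.round(1))
```

```text
box px [[368.0, 239.8], [387.5, 237.5], [389.7, 256.0], [370.1, 258.2]]
[[ 468.5 -141.    50. ]
 [ 473.9 -196.4   50. ]
 [ 422.5 -200.2   50. ]
 [ 417.1 -145.2   50. ]] [55.7 51.5 55.3 51.5] [ 445.5 -170.7   50. ]
ang [ 0.082 -1.473 -3.068  1.668]
cork px [378.23325163 240.3740942 ]
red [(array([292.53, 199.78]), [290, 195, 6, 11, 32]), (array([274.41, 204.72]), [273, 199, 4, 12, 29])]
blue [(array([322.51, 196.26]), [319, 190, 9, 14, 86])]
bed [[ 531.   115.8   12. ]
 [ 588.8 -148.2   12. ]
 [ 653.2 -117.4   12. ]] 270.20899736591315
clamp yaw bottom edge -1.3552834560842204
bracket top ends [[ 650.1 -121.3   57. ]
 [ 588.5 -138.1   57. ]]
red tops [[581.9 119.  105. ]
 [546.3 111.7 105. ]
 [592.   68.6 105. ]
 [557.2  60.1 105. ]]
```

```bash
cat >> h.py <<'E'
YC=-1.347; O=np.array([592.8,-13.,0]); CX=np.array([np.cos(YC),np.sin(YC),0]); CY=np.array([-np.sin(YC),np.cos(YC),0]); Z=np.array([0,0,1.])
def cl(x,y,z): return O+x*CX+y*CY+z*Z
def q(psi): return np.array([np.cos(psi/2),np.sin(psi/2),0,0])
BL=np.array([446.,-172.4]); YB=0.08
E
python3 - <<'E'
from h import *
P=cast("top",[(322.51,196.26)],50)[0]; print("blue centre clamp x,y",(P-O)@CX,(P-O)@CY)
def box(o,ya,x0,x1,y0,y1,z0,z1):
    c,s=np.cos(ya),np.sin(ya); pts=[(x0,y0),(x1,y0),(x1,y1),(x0,y1)]
    return [np.array([[o[0]+c*x-s*y,o[1]+s*x+c*y,z] for x,y in pts]) for z in (z0,z1)]
bs=[box(BL,YB,-25,25,-26,26,0,50),box(O,YC,-140,135,-35,35,0,12),box(O,YC,115,123,-30,30,12,57),box(O,YC,-135,-127,-17,17,45,105),box(O,YC,-83,-75,-17,17,45,105)]
out=[]
for n,(x0,y0,x1,y1),f in(("top",(265,170,405,270),4),("scene",(265,155,385,245),5)):
    im=cv2.imread(f"pics/{n}0.png")[y0:y1,x0:x1]; im=cv2.resize(im,None,fx=f,fy=f,interpolation=cv2.INTER_CUBIC)
    for b in bs:
        for k,r in enumerate(b):
            p=((proj(n,r)-[x0,y0]+.5)*f).astype(np.int32)
            cv2.polylines(im,[p],True,(0,255,255) if k else (255,255,0),1)
    cv2.imwrite(f"pics/ov_{n}.png",im)
A,B=[cv2.imread(f"pics/ov_{n}.png") for n in("top","scene")]
w=400; g=lambda i:cv2.resize(i,(600,int(i.shape[0]*600/i.shape[1])))
A,B=g(A)[:300],g(B)[80:380]; cv2.imwrite("pics/ov.png",np.vstack([A,B]))
s=bot.read_state()
for psi in (YB,YB-np.pi):
    for p,a in((np.r_[BL,20],0),(cl(86,0,40),YC-YB)):
        print(psi,bot.solve_ik(p,q(psi+a)))
for a in(-1,1):print(bot.solve_ik(cl(-105,0,61),q(YC+a*np.pi/2)))
E
```

```text
blue centre clamp x,y 2.0649102232089183 2.0638743221203883
0.08 [ 0.04388399  0.28572011 -0.66751366  0.         -0.61756256  1.60691234]
0.08 [ 0.1577875   0.44285353 -0.33195268  0.         -0.79599012  0.06600883]
-3.061592653589793 [ 0.04388399  0.28572011 -0.66751366  0.         -0.61756256 -1.53468032]
-3.061592653589793 None
[ 0.49485983  0.35861845 -0.41245921  0.         -0.79971866 -1.84185983]
[ 0.49485983  0.35861845 -0.41245921  0.         -0.79971866  1.29973282]
```

View pics/ov.png

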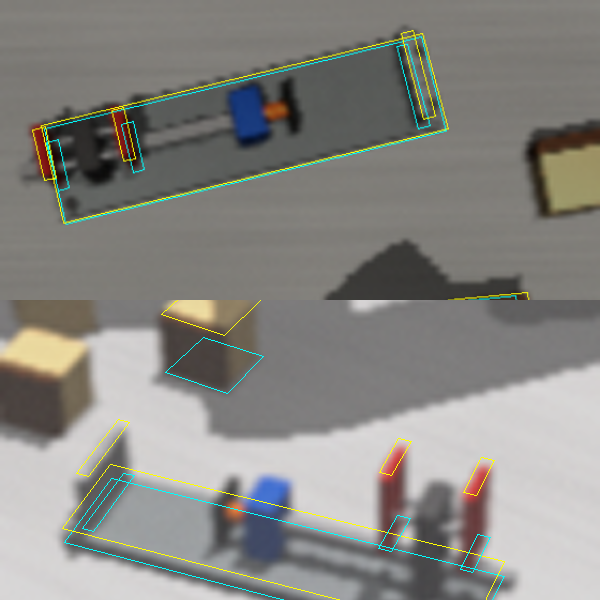

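Picture 5: the overlays match the bed, bracket, paddles and block in both views to about 1 px (3 mm). Pick up the block.

Run:
```python
from h import *
bot.move_ptp(np.r_[BL,130],q(YB))
bot.line_to(np.r_[BL,10],120)
bot.move_gripper(40,15)
s=bot.read_state();print(s['width'],s['tcp_pos'],s['t'])
bot.line_to(np.r_[BL,140],120)
p=cl(85,0,140); bot.move_ptp(p,q(YC))
s=bot.read_state();print(s['width'],s['tcp_pos'],s['eef_rot'],s['t'],s['contact_force'])
top=bot.camera("top");sc=bot.camera("scene")
g=lambda i,x0,y0,x1,y1:cv2.resize(i[y0:y1,x0:x1],(600,300),interpolation=cv2.INTER_CUBIC)
im=np.vstack([g(top,300,140,440,210),g(sc,230,120,370,190)])
cv2.imwrite("pics/held.png",im[:,:,::-1])
```

```text
51.90542349561955 [ 446.03444399 -172.4391525    10.11466144] 3.6583
51.9046276588541 [611.17720699 -96.04974889 139.59554971] [ 7.81934157e-01 -6.23360869e-01 -3.29785808e-04  3.04813623e-04] 6.2667 [ 0.32411825 -0.23084468 -1.39024529]
```

View pics/held.png

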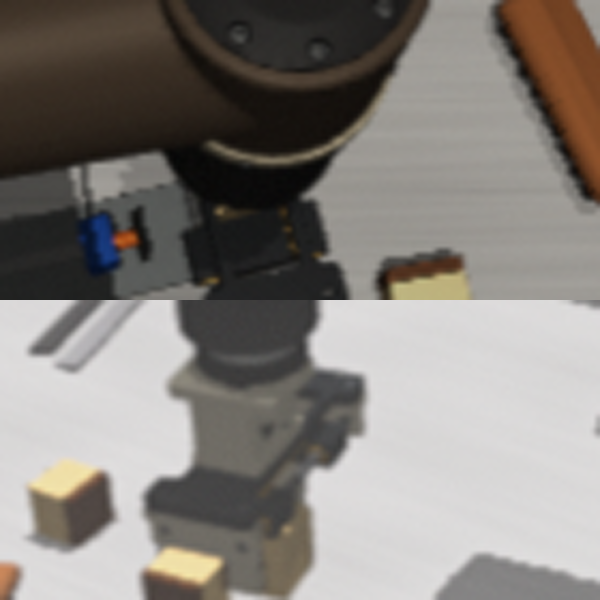

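Picture 6: the block is held between the fingers (52 mm wide) above the bed, beech side towards the pad. Placing it about 5 mm short of the bracket.

Run:
```python
from h import *
bot.line_to(cl(85,0,45),120)
for z in (30,26,24,23,22):
    bot.line_to(cl(85,0,z),60); s=bot.read_state(); print(z,s['tcp_pos'][2].round(2),s['contact_force'].round(1))
    if s['contact_force'][2]>4: break
bot.move_gripper(86)
bot.line_to(cl(85,0,150),150)
bot.move_ptp(cl(-105,0,180),q(YC+np.pi/2))
s=bot.read_state();print(s['t'],s['width'])
top=bot.camera("top");sc=bot.camera("scene")
cv2.imwrite("pics/top1.png",top[:,:,::-1]);cv2.imwrite("pics/sc1.png",sc[:,:,::-1])
g=lambda i,x0,y0,x1,y1:cv2.resize(i[y0:y1,x0:x1],(600,300),interpolation=cv2.INTER_CUBIC)
im=np.vstack([g(top,265,165,385,225),g(sc,265,180,385,240)])
cv2.imwrite("pics/placed.png",im[:,:,::-1])
```

```text
30 29.56 [ 0.2 -1.1 -1.5]
26 25.79 [-0.5  0.  -1.6]
24 23.91 [-1.  -0.6 -2.3]
23 22.96 [-0.2 -0.6 -0.8]
22 22.17 [ 0.1  0.3 -0.8]
11.6167 86.03667762958624
```

View pics/placed.png

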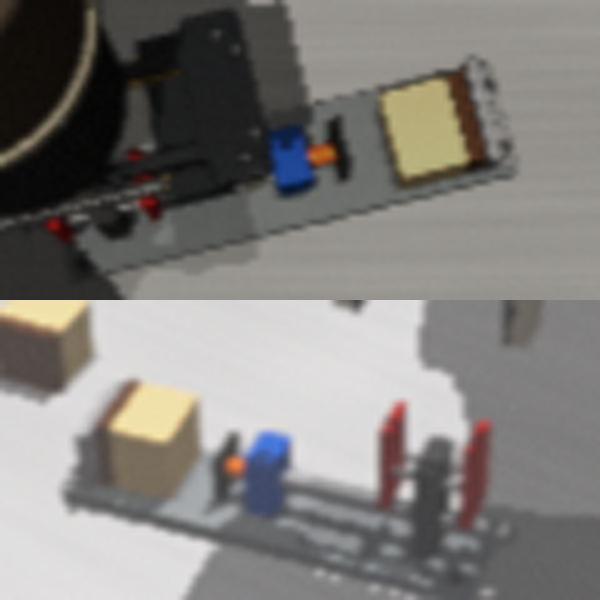

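Picture 7: the block stands on the bed, cork at the bracket (top view about (358,190)), square, with the jaw still about 30 mm away. Now descend and pump, measuring the blue head and the orange after each squeeze.

```bash
cat >> h.py <<'E'
def meas():
    r=[]
    for n,win in(("top",(315,175,350,215)),("scene",(300,195,335,230))):
        im=bot.camera(n); x0,y0,x1,y1=win; c=im[y0:y1,x0:x1].astype(float); R,G,B=c[...,0],c[...,1],c[...,2]
        w=np.clip((B-np.maximum(R,G))-30,0,None); o=np.clip(R-B-50,0,None)*(R>G*1.25)
        if n=="scene": pass
        yy,xx=np.mgrid[y0:y1,x0:x1]; p=(( xx*w).sum()/w.sum(),(yy*w).sum()/w.sum())
        z=50 if n=="top" else 40
        P=cast(n,[p],z)[0]; r+=[((P-O)@CX).round(2),(w.sum()/1e3).round(2),(o.sum()/1e3).round(2)]
    return r
E
python3 - <<'E'
from h import *
f=lambda x,y:((x+.5)/5-.5+265,(y+.5)/5-.5+165)
B=cast("top",[f(381,96),f(463,70),f(490,163),f(402,188)],62)-O; print("block top corners clamp",np.c_[B@CX,B@CY].round(1).tolist())
print(meas())
bot.line_to(cl(-105,0,61),120); s=bot.read_state(); print(s['t'],s['contact_force'].round(1))
print(meas())
for i in range(2):
    bot.move_gripper(37,30); s=bot.read_state(); print("sq",s['t'],s['width'],s['contact_force'].round(1),meas())
    bot.move_gripper(64); s=bot.read_state(); print("rel",s['t'],s['width'],meas())
top=bot.camera("top");sc=bot.camera("scene")
g=lambda i,x0,y0,x1,y1:cv2.resize(i[y0:y1,x0:x1],(600,300),interpolation=cv2.INTER_CUBIC)
im=np.vstack([g(top,265,165,385,225),g(sc,265,180,385,240)])
cv2.imwrite("pics/pump2.png",im[:,:,::-1])
E
```

```text
block top corners clamp [[61.3, 22.7], [110.7, 26.1], [112.0, -29.9], [59.9, -31.8]]
[np.float64(2.13), np.float64(2.48), np.float64(1.24), np.float64(10.5), np.float64(1.95), np.float64(0.68)]
12.9583 [ 0.7 -1.  -0.5]
[np.float64(5.94), np.float64(1.59), np.float64(1.18), np.float64(13.79), np.float64(1.32), np.float64(0.66)]
sq 14.025 37.18523300859837 [-4.4  7.   3.7] [np.float64(12.92), np.float64(3.13), np.float64(1.18), np.float64(21.47), np.float64(2.57), np.float64(0.63)]
rel 14.8083 63.98780193588424 [np.float64(13.08), np.float64(3.09), np.float64(1.18), np.float64(21.89), np.float64(2.46), np.float64(0.64)]
sq 15.6 37.04740664640112 [-3.5  8.2 -0.7] [np.float64(24.06), np.float64(3.17), np.float64(1.14), np.float64(32.36), np.float64(2.6), np.float64(0.61)]
rel 16.3833 64.2291996605507 [np.float64(24.07), np.float64(3.16), np.float64(1.14), np.float64(32.27), np.float64(2.64), np.float64(0.61)]
```

View pics/pump2.png

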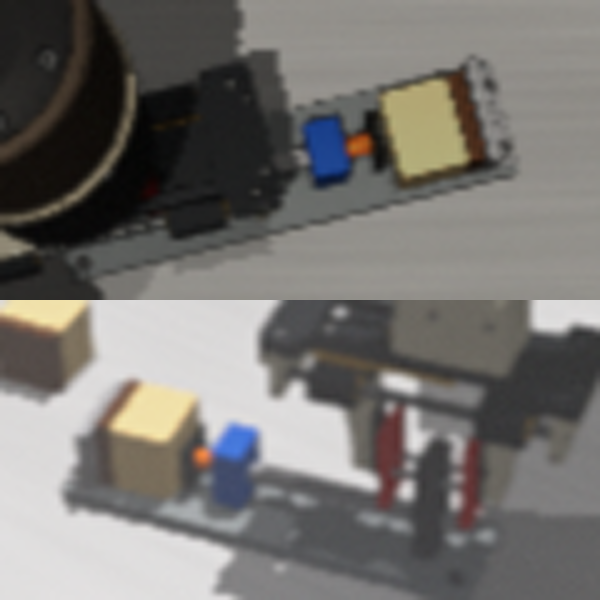

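Picture 8: after two pumps (about 11 mm each) the pad is just short of the block, which hasn't moved, and the orange is still full length. Third squeeze in increments.

Run:
```python
from h import *
for w in (52,46,42,39,37):
    bot.move_gripper(w,30); s=bot.read_state(); m=meas(); print("sq",s['t'].__round__(2),s['width'].round(1),[float(v) for v in m])
    if m[2]<0.75: break
top=bot.camera("top");sc=bot.camera("scene")
g=lambda i,x0,y0,x1,y1:cv2.resize(i[y0:y1,x0:x1],(600,300),interpolation=cv2.INTER_CUBIC)
im=np.vstack([g(top,305,165,385,205),g(sc,265,185,345,225)])
cv2.imwrite("pics/pump3.png",im[:,:,::-1])
```

```text
Traceback (most recent call last):
AttributeError: 'float' object has no attribute 'round'
```

Run:
```python
from h import *
for w in (52,46,42,39,37):
    bot.move_gripper(w,30); s=bot.read_state(); m=meas(); print("sq",s['t'],s['width'],[float(v) for v in m])
    if m[2]<0.75: break
top=bot.camera("top");sc=bot.camera("scene")
g=lambda i,x0,y0,x1,y1:cv2.resize(i[y0:y1,x0:x1],(600,300),interpolation=cv2.INTER_CUBIC)
im=np.vstack([g(top,305,165,385,205),g(sc,265,185,345,225)])
cv2.imwrite("pics/pump3.png",im[:,:,::-1])
```

```text
sq 17.3917 52.15383641226089 [28.52, 3.18, 1.13, 36.99, 2.62, 0.54]
sq 17.8833 46.25368384659664 [31.31, 3.17, 1.16, 39.99, 2.6, 0.51]
sq 18.3333 41.99032755251366 [32.58, 3.19, 1.02, 41.16, 2.58, 0.46]
sq 18.7583 39.09816177887237 [33.75, 3.17, 0.86, 42.38, 2.6, 0.24]
sq 19.1417 37.302697592619616 [33.81, 3.18, 0.86, 42.57, 2.56, 0.24]
```

View pics/pump3.png

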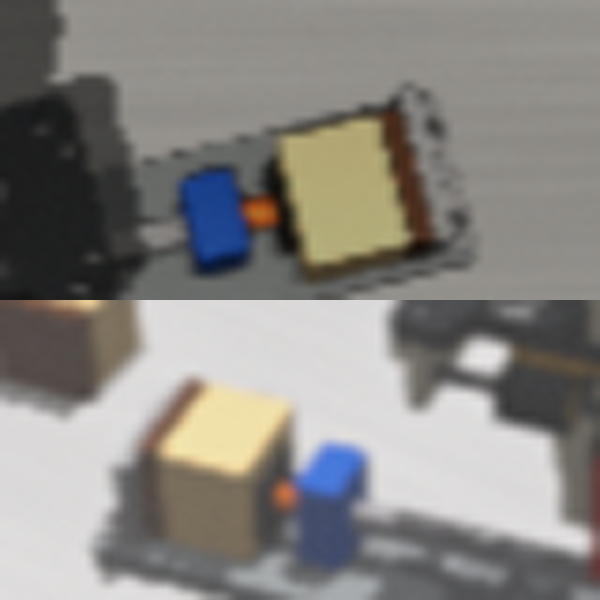

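Picture 9: the pad is on the block with the cork at the bracket, and the orange is shortened by about 3 mm (head at 33.8, contact near 31). Release, then a last partial squeeze aiming for the head at about 38.

Run:
```python
from h import *
bot.move_gripper(64); s=bot.read_state(); print("rel",s['t'],s['width'],[float(v) for v in meas()])
for w in (54,50,47,45,43,41,39.5,38,37):
    bot.move_gripper(w,30); s=bot.read_state(); m=meas(); print("sq",s['t'],s['width'],[float(v) for v in m])
    if m[0]>37.4 or m[2]<0.58: break
bot.pause(.3)
print(bot.read_state()['contact_force'].round(1),[float(v) for v in meas()])
top=bot.camera("top");sc=bot.camera("scene")
g=lambda i,x0,y0,x1,y1:cv2.resize(i[y0:y1,x0:x1],(600,300),interpolation=cv2.INTER_CUBIC)
im=np.vstack([g(top,305,165,385,205),g(sc,265,185,345,225)])
cv2.imwrite("pics/pump4.png",im[:,:,::-1])
```

```text
rel 20.025 64.03977510241188 [33.37, 3.21, 0.9, 42.12, 2.6, 0.28]
sq 20.5833 54.076109569317836 [35.35, 3.21, 0.7, 44.19, 2.64, 0.15]
sq 21.0333 50.19286426162061 [36.82, 3.14, 0.6, 45.9, 2.7, 0.02]
sq 21.4583 47.273614806280236 [38.14, 3.18, 0.48, 47.21, 2.72, 0.0]
[-3.   6.5 -0.6] [38.15, 3.19, 0.48, 47.3, 2.73, 0.0]
```

View pics/pump4.png

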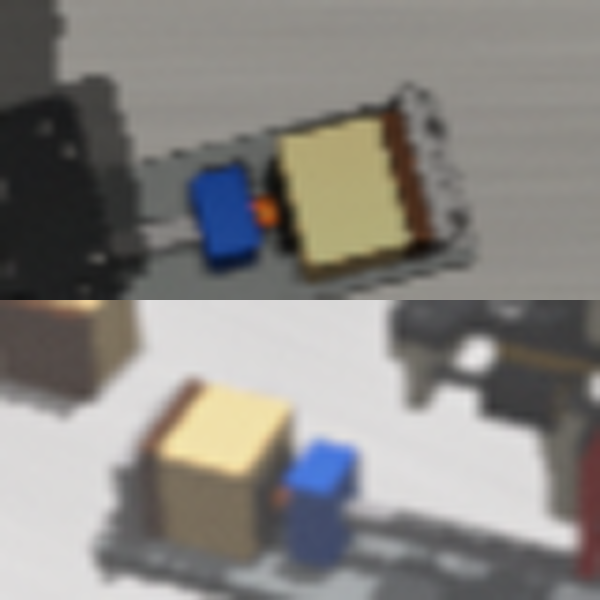

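Picture 10: the plunger shows about 6 of 14 mm of orange. The block hasn't moved since the third squeeze and is square on the bracket. Fingers are still squeezing, so I'm handing in.

```bash
python3 -c "
from h import *
bot.close_job(); print(bot.read_state()['t'])"
```

```text
the job is handed in; nothing more can be done
the job is handed in; nothing more can be done
```

The polishing block is clamped with its cork face against the steel bracket, and I handed the job in at about 22 s with the paddles still squeezed. The hand-in gives no verdict.

- **Block:** I took the one nearest the base (488 mm away), turned it about 1.43 rad clockwise and set it on the bed a few mm short of the bracket. I let go of it before any pumping.
- **Pumping:** Two full squeezes and one taken in steps brought the pad onto the block and pushed it home. A partial fourth squeeze set the plunger and is being held, with the fingers at 47 mm and the paddles 60 mm apart when free.
- **Plunger depth:** Head travel since contact gives about 7 mm pushed in, while the amount of orange showing gives about 8 mm. They disagree by about 1 mm, but both are well inside 3–11 mm. The head stayed put (38.15 mm) over the last 0.3 s pause.
- **Block position:** It looks upright and square in both views and did not move during the last squeeze. It sits about 3 mm off centre, measured before pumping.
- **Limits of the check:** I judged contact with the bracket by eye only, at about 3 mm per pixel. I did not measure the squeeze or pad forces. The cup, brush, ski tool and iron stand were never approached, but I did not re-measure their positions.

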